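Tip rinsed citrus from a hinged draining tray into its catch pan

ROBOT

A 7-joint arm with a two-finger parallel gripper is mounted at the origin on a cart in front of the work surface, level with it; the furniture and walls round the work are solid. World frame = base frame: x ahead of the robot, y to its left, z up, the work surface at z = 0. Lengths are in m, angles in rad, forces in N, time in s.
With the tool pointing down it reaches from about 0.425 to 0.95 m from the base axis. Payload 4.7 kg.
Tool frame: the origin (TCP) lies on the centre line of the jaws, within the pads' length; the fingertips stand robot.nose_length ahead of it and the grasp point (between the pads) lies 8 mm behind it (robot.nose_length is the distance from the TCP to the fingertips, in m); z points along the fingers, y is the line along which they close (so a half turn about z gives the same grasp; the last joint's range is limited). The gripper opens to 85 mm and grips with 20 to 120 N. Pads are 22 mm wide; open, the fingers measure 114 mm over their backs; the gripper's body (76 mm by 85 mm) begins 54 mm behind the grasp point. The pads swing forward as they close: fully open they stand 13 mm farther back than shut.
Start: joints at [1.253, 0.469, -0.049, 1.532, 0.024, 1.141, -0.082], TCP at [0.192, -0.647, 0.209] pointing down, gripper open.
Joint ranges: [-2.59, 2.59], [-0.33, 1.99], [-1.39, 1.29], [0.1, 2.45], [-1.04, 4.18], [0.21, 1.99], [-2.66, 2.66]. Speed limits (rad/s): [2.57, 2.57, 3.14, 3.14, 3.14, 3.14, 3.14].

INTERFACE

Orientations are given as [roll, pitch, yaw] about the fixed x, y, z axes, in that order (R = Rz(yaw) Ry(pitch) Rx(roll)).
In Python, from plant import robot gives the robot as it stands. Calls block until the motion is done:
- robot.goto(position, orientation): joint-space move of the TCP to a pose.
- robot.move_straight(position, vel=0.15, attitude=None, contact_N=None): straight line of the TCP; attitude=None keeps the orientation; vel is the mean speed in m/s. With contact_N (N) it stops when the force on the tool has changed by that much, and returns True; else False.
- robot.move_joints(angles): joint-space move.
- robot.grip(opening, strength=None): opening from 0.0 (shut) to 1.0 (fully open); strength is the grip in N (None keeps the last); returns when the fingers have stopped.
- robot.sleep(seconds).
- robot.inverse_kinematics(position, orientation): joint angles nearest the present ones, or None.
- robot.sense(): the state.
- robot.grab_frame(name): name is "side" or "top" or "wrist"; returns a dict with "image" (420x560x3 uint8, red, green, blue), "range_z" (420x560 float32, m along the optical axis (not along the pixel's ray), 0 where there is no reading), "fx", "fy", "cx", "cy" (pixels), "R" (3x3) and "t" (3): a world point X has camera coordinates R X + t. Camera axes: x right, y down, z forward; pixel columns grow to the right and rows downward; lengths in m; the calibration is good to about 2 mm. A picture is of the moment at which its call begins.
A pose or a line that the arm cannot do raises robot.IKError and nothing moves.
- robot.close_job(): hands the job in; it is judged then, once.
The state is a dict: "t": time; "joint_pos": joint angles; "joint_velocities": joint speeds; "effort": joint torques, N m; "tcp_pos": TCP position; "tcp_rot": TCP orientation; "wrist_force": force on the tool from outside, world axes, zero at the start; "torque": the same for the moment, N m; "opening": opening from 0.0 (shut) to 1.0 (fully open); "gripper_force": force on a finger pad.
Only numpy, scipy, OpenCV 4.12 (cv2) and the standard library are available. Lean on these libraries where they do the work, as an engineer would, in place of code of your own. Each camera call takes 0.05 s, during which the arm holds its last target. There are 200 camera calls.

TASK

Fetch the steel catch pan and slide it fully home into its bay under the lip of the draining tray, low rim in first and raised back facing out. Then lift the tray by its free-edge handle until the lemon and both limes have gone into the pan, and lower it gently until it lies flat again. Do not touch the fruit, and leave everything else standing where it is.

Things in the scene. Friction and masses are not known exactly. Their poses are not given: they have to be found in the camera images.
- drainer: wire stand of the draining tray, fixed. Origin on the worktop under the hinge; x points out of the pan bay (the way the fruit leaves), y along the hinge, z up. Bay: between two guide wires 156 mm apart inside, tops at z = 60 mm, x = 0 to 109 mm, the last 20 mm flared out by 12 mm a side; open at +x; a stop wire (face at x = -7.5 mm, z = 36 mm) ends it
- pan_home (a point): where the pan's origin is when the pan is fully home against the stop wire: 60.5 mm along x from the drainer's origin, on the worktop, axes as the drainer's (the pan then has the drainer's yaw)
- tray (a joint): tilt of the tray in rad: 0 lying flat, up to 1.1 as the handle is raised. It falls back by itself (0.5 kg, light damping, no spring); about 4 N at the handle lifts it with the fruit. A bead 6 mm high across the lip holds the fruit back until the tray is steep (about 0.45 to 0.65 rad)
- tray_handle (a point): middle of the round steel grip on the tray's free edge: 12 mm thick, 66 mm long, along the drainer's y; tray flat: 229 mm from the hinge toward the drainer's -x, 127 mm above the worktop. 38 mm free between grip and the tray's end wall (34 mm above the tray floor); steel arms carry the grip at 40 mm each side of its middle
- drainer_hinge (a point): middle of the tray's hinge axis (along the drainer's y), 115 mm above the worktop. Steel tray 132 mm wide with side walls 34 mm high; its floor is level with the axis when flat, reaches 185 mm toward the handle and, as a lip, 30 mm over the bay on the other side, 111 mm above the worktop
- pan: loose steel catch pan, 136 mm (x) by 150 mm (y), about 0.5 kg. Origin at the middle of its underside, z up. Rim 60 mm high on three sides, 8 mm thick over the upper 20 mm; the fourth side, +x, is a raised back 120 mm high, 8 mm thick over the upper 24 mm. Starts on the worktop left of the drainer, the oat box close behind its raised back
- pan_rim (a point): middle of the top of the pan's low rim that faces the raised back across the pan (x = -64 mm, z = 60 mm in the pan's frame)
- pan_back (a point): middle of the top edge of the pan's raised back (x = +64 mm, z = 120 mm in the pan's frame)
- lemon: the lemon, 78 x 55 x 56 mm, lying on the tray; origin at the middle of its underside as it first lies
- lemon_mid (a point): middle of the lemon
- lime_a: a lime, 60 x 48 x 48 mm, lying on the tray; origin likewise
- lime_a_mid (a point): middle of that lime
- lime_b: the other lime, of the same size, on the tray; origin likewise
- lime_b_mid (a point): middle of that lime
- oat_box: tall carton 64 x 123 x 230 mm standing loose close behind the pan's raised back; bystander; origin at the middle of its underside
- jam_jar: jar 62 mm across, 90 mm high with a screw lid, bystander standing behind the bay; origin at the middle of its underside
- pepper_mill: wooden mill 58 mm across, 170 mm high, bystander behind the drainer; origin at the middle of its underside
- garlic_a: garlic bulb 56 mm across, bystander behind the tray; origin at the middle of its underside
- espresso_cup: small cup 60 x 83 x 49 mm with a handle, bystander behind the tray's handle end; origin at the middle of its underside
- garlic_b: garlic bulb 60 mm across, bystander behind the tray; origin at the middle of its underside
- peanut_jar: jar 68 mm across, 87 mm high with a dark lid, bystander at the back; origin at the middle of its underside

How it is judged:
By the outcome, as a careful person would: the job done as asked, in the order asked, and still so for the second after the job is handed in, with the robot touching nothing.
It also fails if it takes over 70 s, if anything falls off the work surface, if the arm or the gripper's body presses on something with over 40 N, if the wrist force passes 120 N, or if a joint passes its speed limit or range.

## Working session

There is one attempt and no reset: what is moved stays moved. The work goes in short steps, each a Python script; the robot and the scene stay as the last script left them, time stands still between calls to the robot, and variables do not carry over. Pictures are saved under pics/ and viewed, at most 10 in all, crops included, and the job is handed in when it is done.

```bash
ls; mkdir -p pics
python3 - <<'E'
from plant import robot
import cv2,numpy as np
ims=[]
for n in ("side","top"):
    f=robot.grab_frame(n); np.savez(f"{n}0.npz",**f)
    cv2.imwrite(f"pics/{n}0.png",f["image"][:,:,::-1])
    print(n,f["fx"],f["cx"],f["cy"],np.round(f["R"],3).tolist(),np.round(f["t"],3), "cam",np.round(-f["R"].T@f["t"],3))
print(robot.nose_length, robot.sense())
E
```

```text
pics
side 452.14780574106436 276.38429868203514 200.0791544910951 [[0.962, -0.272, -0.0], [-0.171, -0.602, -0.78], [0.212, 0.751, -0.625]] [-0.54   0.242  0.887] cam [ 0.372 -0.668  0.743]
top 441.18888934422563 281.2850451199134 210.45513610838339 [[0.02, -1.0, -0.016], [-0.996, -0.018, -0.09], [0.09, 0.018, -0.996]] [0.068 0.622 1.159] cam [0.514 0.058 1.211]
0.011 {'t': 0.1, 'joint_pos': array([ 1.2530726 ,  0.46936767, -0.04857047,  1.53360474,  0.02410747,
        1.14100855, -0.08229236]), 'joint_velocities': array([-0.00128229, -0.00258523,  0.00075202, -0.00363093,  0.00098635,
       -0.00014321, -0.00073582]), 'effort': array([ 4.92177223e-04, -5.11511028e+01, -4.63100150e-02, -2.38390499e+01,
        1.10064106e-02,  4.37721887e-03,  1.02512388e-05]), 'tcp_pos': array([ 0.19208504, -0.6464841 ,  0.20774887]), 'tcp_rot': array([-3.13979196e+00,  8.21404229e-05,  2.88842392e-01]), 'wrist_force': array([ 0.66444892,  0.29749393, -0.53280549]), 'torque': array([ 0.08447834, -0.00381279,  0.00924724]), 'gripper_force': 0.0, 'opening': 0.9984693867783151}
```

View pics/side0.png

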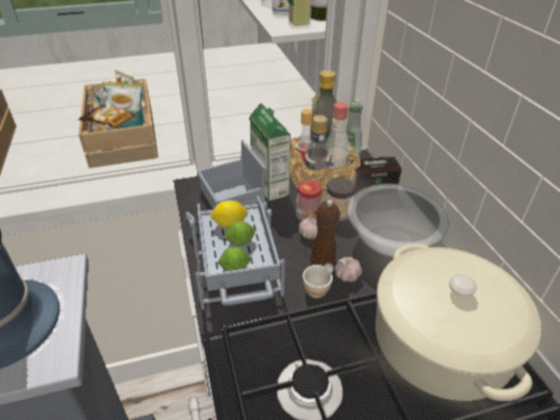

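View pics/top0.png

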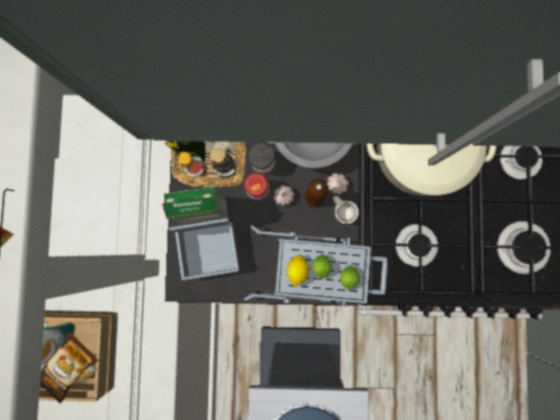

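The side view shows the drainer with the fruit at about (235,240), its handle at (247,297), and the pan at (230,180) with the green box behind it. In the top view the pan is at (207,250), the tray at (322,268), the grip at (380,275), and the bay opens to the left, toward +y.

```bash
cat > h.py <<'E'
import numpy as np,cv2
def cloud(f):
    z=f["range_z"].astype(float); v,u=np.mgrid[:z.shape[0],:z.shape[1]]
    c=np.stack([(u-f["cx"])/f["fx"]*z,(v-f["cy"])/f["fy"]*z,z],-1)
    P=(c-f["t"])@f["R"]; P[z==0]=np.nan; return P
def ray(f,u,v,h):
    d=f["R"].T@np.array([(u-f["cx"])/f["fx"],(v-f["cy"])/f["fy"],1]); o=-f["R"].T@f["t"]
    return o+d*(h-o[2])/d[2]
E
python3 - <<'E'
from h import *
f=np.load("top0.npz");P=cloud(f)
im=f["image"][:,:,::-1]
c=im[180:310,160:400]; z=P[180:310,160:400,2]
a=cv2.resize(c,None,fx=3.3,fy=3.3,interpolation=cv2.INTER_CUBIC)
cv2.imwrite("pics/topcrop.png",a)
hm=cv2.applyColorMap(np.uint8(np.clip(np.nan_to_num(z)/0.24,0,1)*255),cv2.COLORMAP_JET)
cv2.imwrite("pics/tophm.png",cv2.resize(hm,None,fx=3.3,fy=3.3,interpolation=cv2.INTER_NEAREST))
for (u,v) in [(207,250),(250,268),(320,290),(380,275),(190,200),(330,260),(178,265)]: print(u,v,np.round(P[v,u],3))
s=np.load("side0.npz");b=s["image"][130:310,180:300,::-1]
cv2.imwrite("pics/sidecrop.png",cv2.resize(b,None,fx=3.3,fy=3.3,interpolation=cv2.INTER_CUBIC))
E
```

```text
207 250 [0.511 0.281 0.007]
250 268 [ 0.464  0.163 -0.004]
320 290 [ 0.419 -0.021  0.116]
380 275 [ 0.453 -0.191 -0.003]
190 200 [0.623 0.283 0.222]
330 260 [ 0.493 -0.044  0.118]
178 265 [0.469 0.359 0.003]
```

View pics/topcrop.png

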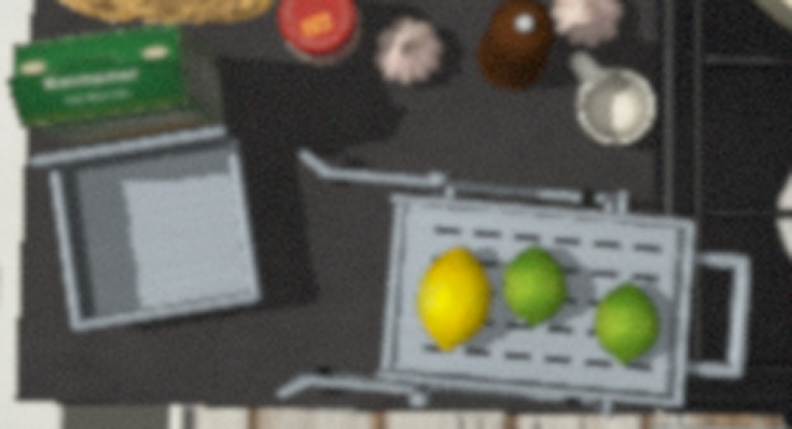

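View pics/tophm.png

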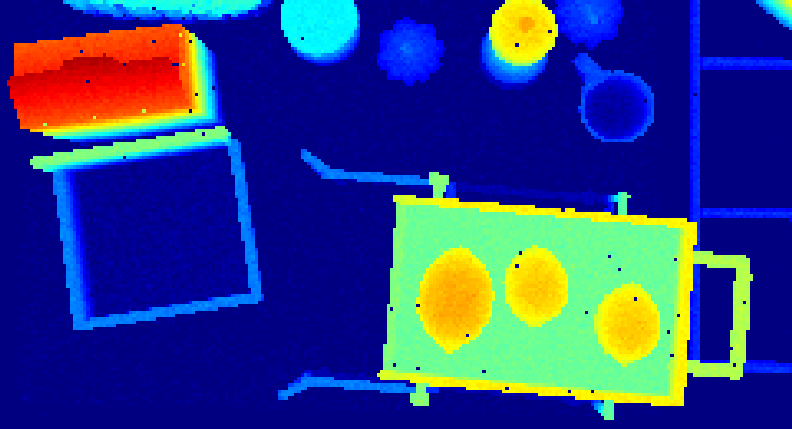

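View pics/sidecrop.png

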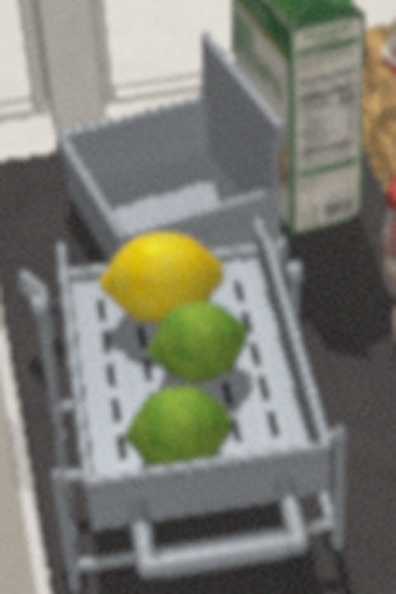

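The crops show the pan's back at crop (40,160)–(225,130), close to the box. The tray outline is (395,195)–(690,400) and the grip bar runs (740,260)–(738,375). I'll fit these next, using both cameras.

```bash
cat > m.py <<'E'
from h import *
def rect(Q):
    (c,s,a)=cv2.minAreaRect((Q[:,:2]*1000).astype(np.float32)); return np.round(c,1),np.round(s,1),round(a,1)
def band(P,lo,hi,x0,x1,y0,y1):
    P=P.reshape(-1,3); x,y,z=P.T
    return P[(z>lo)&(z<hi)&(x>x0)&(x<x1)&(y>y0)&(y<y1)]
def line(Q):
    c=Q.mean(0); d=np.linalg.svd(Q[:,:2]-c[:2],full_matrices=False)[2][0]; return np.round(c,4),round(float(np.degrees(np.arctan2(d[1],d[0]))%180),2),len(Q)
E
python3 - <<'E'
from m import *
for n in("top","side"):
    f=dict(np.load(n+"0.npz"));P=cloud(f); print(n)
    rim=band(P,.05,.07,.38,.62,.16,.40); print(" rim",rect(rim),np.median(rim[:,2]))
    b=band(P,.112,.13,.5,.62,.16,.40); print(" back",rect(b),line(b),np.median(b[:,2]))
    box=band(P,.2,.26,.5,.75,.1,.45); print(" box",rect(box),np.percentile(box[:,2],[5,50,95]))
    w=band(P,.138,.16,.33,.56,-.2,.12);print(" wall",np.median(w[:,2]))
    t=band(P,.105,.16,.34,.55,-.139,.1);print(" tray",rect(t))
    h=band(P,.11,.145,.34,.55,-.25,-.175);print(" handle",rect(h),line(h),np.percentile(h[:,2],[5,50,95]))
    g=band(P,.045,.07,.33,.56,.07,.16); print(" guides",rect(g),np.median(g[:,2]))
    for s in(0,1):
        gg=g[(g[:,0]>.45)==s]; print("  g",line(gg) if len(gg)>3 else None, rect(gg) if len(gg)>3 else None)
    for nm,lo,hi,r in(("jar",.08,.1,(.6,.75,.05,.2)),):
        q=band(P,lo,hi,*r); print(nm,rect(q) if len(q) else None)
    top=band(P,-.01,.01,.2,.6,.15,.3); print(" edge x min",np.percentile(top[:,0],[0.5,2]) if len(top) else None)
E
```

```text
top
 rim (array([484.2, 264.8]), array([241.8, 157. ]), 14.2) 0.05950905051347796
 back (array([588.1, 286.4]), array([ 36.6, 148.7]), 11.5) (array([0.5785, 0.2826, 0.1201]), 101.21, 253) 0.12019995952067063
 box (array([669.1, 277.4]), array([135.3, 162. ]), 86.0) [0.20119157 0.21393911 0.22780288]
 wall 0.15233916065951542
 tray (array([467.7, -26.4]), array([229.3, 166.8]), 87.1)
 handle (array([ 464.6, -178.3]), array([76.7,  6.4]), 0.0) (array([ 0.4697, -0.1769,  0.1322]), 178.69, 52) [0.12935717 0.13231111 0.13493062]
 guides (array([474.5, 114.6]), array([169.5,  88.1]), 0.2) 0.059198153209969434
  g (array([0.3959, 0.116 , 0.0593]), 88.06, 101) (array([396.5, 114.3]), array([12.2, 88. ]), 1.0)
  g (array([0.5573, 0.0983, 0.0588]), 88.57, 50) (array([556.1, 106.4]), array([ 5.4, 71.1]), 1.0)
jar (array([701.1, 125.5]), array([149. ,  97.3]), 89.9)
 edge x min [0.37001438 0.37272923]
side
 rim (array([487.8, 264.1]), array([241.5, 156.3]), 13.4) 0.0574339962145875
 back (array([590.2, 282.9]), array([ 36.3, 146.1]), 11.6) (array([0.5886, 0.2717, 0.1192]), 103.2, 280) 0.11833629383205208
 box (array([671.9, 277.3]), array([121.4, 175. ]), 77.9) [0.20132079 0.21276199 0.22536864]
 wall 0.15040113653236425
 tray (array([469.4, -27.8]), array([226.6, 167.5]), 86.9)
 handle (array([ 462.9, -178.5]), array([ 7.3, 83.9]), 89.7) (array([ 0.4673, -0.178 ,  0.1289]), 177.84, 211) [0.12447102 0.12928431 0.13244048]
 guides (array([400.7, 118.4]), array([12.6, 84.8]), 6.3) 0.057488287428597226
  g (array([0.3982, 0.1386, 0.0572]), 94.44, 32) (array([400.7, 118.4]), array([12.6, 84.8]), 6.3)
  g None None
jar (array([702.3, 125.7]), array([148.7,  95.1]), 89.8)
 edge x min [0.37145904 0.37246099]
```

```bash
cat >> m.py <<'E'
def edge(Q,yaw,side,tol=.008,it=5):
    # robust line fit to the extreme side of the points along direction yaw(+side*90deg)
    a=yaw
    for _ in range(it):
        n=np.array([np.cos(a),np.sin(a)]); p=Q[:,:2]@n*side; e=np.percentile(p,98.5)
        S=Q[p>e-tol]; c=S[:,:2].mean(0); d=np.linalg.svd(S[:,:2]-c,full_matrices=False)[2][0]
        na=np.arctan2(-d[0],d[1]); a=na+np.pi*np.round((a-na)/np.pi)
    t=(S[:,:2]-c)@d
    mid=c+d*(np.percentile(t,1)+np.percentile(t,99))/2
    return np.degrees(a),np.round(mid,4),round(np.ptp(np.percentile(t,[1,99])),4),np.round(np.median(S[:,2]),4),len(S)
E
cat > meas.py <<'E'
from m import *
def run(f):
    P=cloud(f)
    rim=band(P,.054,.066,.38,.60,.17,.40); y0=np.radians(10)
    print(" low rim",edge(rim,y0,-1)); print(" side L",edge(rim,y0+np.pi/2,1)); print(" side R",edge(rim,y0+np.pi/2,-1))
    b=band(P,.113,.126,.54,.62,.16,.40); print(" back",edge(b,y0,-1))
    h=band(P,.118,.14,.38,.55,-.25,-.14);
    d=np.radians(86.5); print(" grip",edge(h,d,-1,.010))
    w=band(P,.140,.16,.36,.56,-.18,.08); 
    print(" wall front",edge(w,d+np.pi/2,1)," wall back",edge(w,d+np.pi/2,-1)," wall end",edge(w,d,-1))
    g=band(P,.05,.066,.36,.58,.06,.145)
    for s in(0,1):
        q=g[(g[:,0]>.47)==s]
        if len(q)>10: print(" guide",line(q),np.polyfit(q[:,1],q[:,0],1))
if __name__=="__main__":
  for n in("top","side"):
    print(n); run(dict(np.load(n+"0.npz")))
    P=cloud(dict(np.load(n+"0.npz")))
    bx=band(P,.05,.19,.55,.75,.15,.40); print(" boxside pts x,y pct",np.percentile(bx[:,0],[2,10]),np.percentile(bx[:,1],[2,10,90,98]))
E
python3 meas.py
```

```text
top
 low rim (np.float64(8.069362148119255), array([0.4484, 0.2611]), np.float64(0.1451), np.float64(0.0598), 154)
 side L (np.float64(100.36978001568804), array([0.4962, 0.3406]), np.float64(0.1243), np.float64(0.0595), 164)
 side R (np.float64(100.29774637452437), array([0.5213, 0.2011]), np.float64(0.1269), np.float64(0.06), 154)
 back (np.float64(10.170775680336716), array([0.5751, 0.283 ]), np.float64(0.1455), np.float64(0.1201), 197)
 grip (np.float64(86.85634158877146), array([ 0.4584, -0.173 ]), np.float64(0.0887), np.float64(0.1323), 158)
 wall front (np.float64(176.30719467392228), array([ 0.4045, -0.0256]), np.float64(0.2004), np.float64(0.152), 228)  wall back (np.float64(176.03525897200205), array([ 0.5321, -0.0295]), np.float64(0.2119), np.float64(0.1518), 226)  wall end (np.float64(86.10610145214729), array([ 0.4616, -0.1283]), np.float64(0.1295), np.float64(0.1515), 208)
 guide (array([0.3958, 0.1047, 0.0595]), 86.19, 84) [0.06607113 0.38887431]
 guide (array([0.5592, 0.1047, 0.0587]), 84.66, 93) [0.09269785 0.54946717]
 boxside pts x,y pct [0.56178242 0.57777857] [0.
[... 407 characters left out ...]
844191047), array([0.577 , 0.2805]), np.float64(0.1426), np.float64(0.1178), 121)
 grip (np.float64(86.02871359287482), array([ 0.46 , -0.176]), np.float64(0.0861), np.float64(0.1304), 338)
 wall front (np.float64(176.32921899929818), array([ 0.4063, -0.0315]), np.float64(0.1933), np.float64(0.151), 242)  wall back (np.float64(175.9490314176593), array([ 0.5333, -0.0385]), np.float64(0.1967), np.float64(0.1507), 246)  wall end (np.float64(86.0517048001847), array([ 0.4631, -0.1302]), np.float64(0.1305), np.float64(0.1496), 386)
 guide (array([0.4001, 0.1101, 0.0575]), 86.49, 15) [0.06113591 0.39335171]
 boxside pts x,y pct [0.56410683 0.57936659] [0.16132934 0.19672242 0.31025428 0.34418446]
```

```bash
cat > geo.py <<'E'
from h import *
from plant import robot
YD=np.radians(86.15); O=np.array([.4745,.0542])
ex=np.array([np.cos(YD),np.sin(YD)]); ey=np.array([-ex[1],ex[0]])
def D(x,y=0): return O+x*ex+y*ey
def down(panyaw): return [np.pi,0,panyaw-np.pi/2]
def rim(C,yaw): return np.array(C)-.064*np.array([np.cos(yaw),np.sin(yaw)])
def st(): 
    s=robot.sense(); print("t %.1f"%s["t"],"tcp",np.round(s["tcp_pos"],4),"rot",np.round(s["tcp_rot"],3),"F",np.round(s["wrist_force"],1),"op %.3f gf %.0f"%(s["opening"],s["gripper_force"])); return s
E
python3 - <<'E'
from geo import *
y0=np.radians(10.1)
for C,y,z in [((.5135,.271),y0,.3),((.5135,.271),y0,.045),((.468,.262),y0,.047),((.468,.262),.8,.047),((.468,.262),YD,.047),(D(.176),YD,.047)]:
    q=robot.inverse_kinematics([*rim(C,y),z],down(y)); print(None if q is None else np.round(q,2))
q=robot.inverse_kinematics([*D(.24),.1],down(YD));print("back",np.round(q,2) if q is not None else q)
q=robot.inverse_kinematics([*D(.1245),.1],down(YD));print("home",np.round(q,2) if q is not None else q)
s=robot.sense()["tcp_pos"]
robot.move_straight([s[0],s[1],.33],vel=.3)
robot.goto([*rim((.5135,.271),y0),.25],down(y0)); robot.grip(.7,40)
robot.move_straight([*rim((.5135,.271),y0),.12],vel=.2)
st(); f=robot.grab_frame("wrist"); np.savez("w1.npz",**f); cv2.imwrite("pics/w1.png",f["image"][:,:,::-1])
from m import *
P=cloud(f); r=band(P,.05,.07,.38,.6,.17,.4); print(edge(r,y0,-1))
E
```

```text
[ 0.33  0.33 -1.17  1.73  0.32  1.29  2.41]
[ 0.24  0.77 -1.18  2.    0.87  1.    1.94]
[ 0.24  0.69 -1.18  2.1   0.83  0.93  1.9 ]
[-1.13  0.45  0.72  2.18 -0.48  0.67 -2.42]
[ 0.11  0.53 -0.77  2.05  0.53  0.77 -2.61]
[ 0.11  0.5  -0.66  2.04  0.45  0.74 -2.47]
back [-0.72  0.42  0.14  1.9  -0.08  0.83 -2.18]
home [ 0.21  0.47 -0.82  1.99  0.45  0.88 -2.49]
t 5.1 tcp [0.4511 0.2606 0.121 ] rot [-3.140e+00  1.000e-03 -1.394e+00] F [ 0.4 -0.5  0.4] op 0.699 gf 0
(np.float64(-18.71513241757751), array([0.4184, 0.2543]), np.float64(0.1772), np.float64(0.0588), 478)
```

View pics/w1.png

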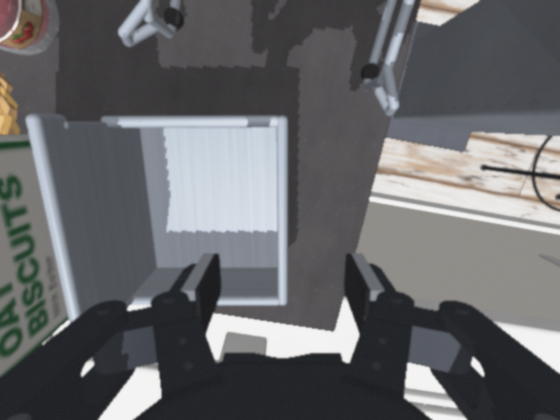

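The wrist view shows the low rim as the vertical edge at column 285, rows 118–303, between the jaws at columns 205 and 355. I'll check where the grasp lands along it. Joint 7 also needs a half turn, so I'll use the opposite yaw.

```bash
sed -i 's|panyaw-np.pi/2\]|panyaw+np.pi/2]|' geo.py
python3 - <<'E'
from geo import *
f=dict(np.load("w1.npz"))
for p in [(.4505,.26,.06),(.451,.2606,.11)]:
    c=f["R"]@p+f["t"]; print(c[:2]/c[2]*f["fx"]+[f["cx"],f["cy"]])
for u,v in[(285,118),(285,303)]: print(np.round(ray(f,u,v,.06),4))
y0=np.radians(10.1)
robot.move_straight([*rim((.5135,.271),y0),.2],vel=.3)
robot.goto([*rim((.5135,.271),y0),.2],down(y0)); st()
for C,y,z in [((.5135,.271),y0,.045),((.468,.262),y0,.047),((.468,.262),.8,.047),((.468,.262),YD,.047),(D(.176),YD,.047)]:
    q=robot.inverse_kinematics([*rim(C,y),z],down(y)); print(None if q is None else np.round(q,2))
for x,z in[(.24,.25),(.24,.1),(.1245,.1)]:
    q=robot.inverse_kinematics([*D(x),z],down(YD));print("back",np.round(q,2) if q is not None else q)
E
```

```text
[284.10668184 215.15539979]
[283.56572747 239.77728543]
[0.4623 0.191  0.06  ]
[0.4365 0.3335 0.06  ]
t 7.6 tcp [0.4501 0.2597 0.1995] rot [-3.141e+00  1.000e-03  1.748e+00] F [ 0.9 -0.3 -0.7] op 0.702 gf 0
[-1.26  0.58  0.88  2.08 -0.65  0.78  0.21]
[-1.34  0.52  0.9   2.18 -0.63  0.73  0.17]
[-1.16  0.46  0.76  2.18 -0.51  0.68  0.75]
[-0.95  0.46  0.59  2.11 -0.4   0.68  1.41]
[-0.87  0.47  0.59  2.1  -0.41  0.69  1.49]
back [-1.2   0.31  0.75  1.76 -0.23  1.15  1.13]
back [-1.07  0.47  0.61  1.92 -0.35  0.86  1.22]
back [-0.96  0.39  0.66  2.05 -0.33  0.8   1.4 ]
```

Run:
```python
from geo import *
y0=np.radians(10.15); C0=np.array([.5128,.2722])
p=rim(C0,y0)
print(robot.move_straight([*p,.043],vel=.12,contact_N=8)); st()
robot.grip(0,50); st()
robot.move_straight([*p,.046],vel=.05)
def drag(Ca,ya,Cb,yb,n,vel):
    for k in range(1,n+1):
        s=k/n; y=ya+(yb-ya)*s; C=np.array(Ca)+(np.array(Cb)-Ca)*s
        robot.move_straight([*rim(C,y),.046],vel=vel,attitude=down(y))
Cm=np.array([.467,.262])
drag(C0,y0,Cm,y0,1,.1); drag(Cm,y0,Cm,YD,6,.08); st()
drag(Cm,YD,D(.178),YD,1,.08); st()
f=robot.grab_frame("top");np.savez("t2.npz",**f)
cv2.imwrite("pics/t2.png",cv2.resize(f["image"][170:320,150:400,::-1],None,fx=3.1,fy=3.1,interpolation=cv2.INTER_CUBIC))
```

```text
False
t 9.1 tcp [0.4503 0.2612 0.0436] rot [ 3.140e+00 -1.000e-03  1.747e+00] F [ 0.2  0.8 -1.1] op 0.699 gf 0
t 9.6 tcp [0.4498 0.2609 0.043 ] rot [-3.142 -0.     1.747] F [0.2 0.3 0. ] op 0.000 gf 0
t 12.8 tcp [0.462  0.1983 0.0458] rot [-3.141e+00 -1.000e-03  3.070e+00] F [-1.2 -0.4 -0.4] op -0.000 gf 0
t 13.4 tcp [0.4821 0.1678 0.0459] rot [ 3.141 -0.     3.074] F [-0.2 -0.1  0.1] op -0.003 gf 0
```

View pics/t2.png

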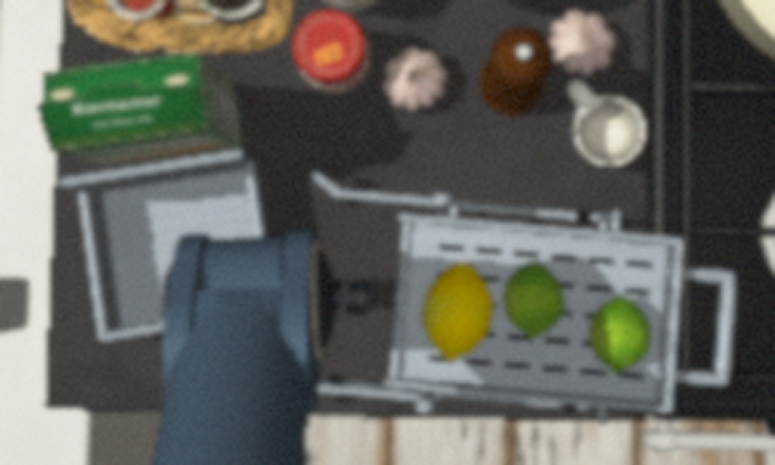

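The jaws shut on nothing: the pan is unmoved at crop (80,190)–(265,340) and the gripper is empty. I'll retry, measuring the grasp step by step.

Run:
```python
from geo import *
from m import *
f=dict(np.load("t2.npz")); P=cloud(f)
b=band(P,.113,.126,.54,.62,.16,.40); print(" back",edge(b,.177,-1))
r=band(P,.054,.066,.38,.60,.17,.40); print(" L",edge(r,.177+np.pi/2,1))
s=robot.sense()["tcp_pos"]; robot.grip(.6)
robot.move_straight([s[0],s[1],.11],vel=.3)
y0=np.radians(10.15); p=rim([.5128,.2722],y0)
robot.move_straight([*p,.11],vel=.25,attitude=down(y0))
w=robot.grab_frame("wrist"); np.savez("w3.npz",**w)
robot.move_straight([*p,.036],vel=.12,contact_N=8); st()
w=robot.grab_frame("wrist"); np.savez("w4.npz",**w)
for o in(.4,.3,.2,.1,0): robot.grip(o,50); st()
w=robot.grab_frame("wrist"); np.savez("w5.npz",**w)
ims=[np.load(f"w{k}.npz")["image"][100:,120:440,::-1] for k in(4,5)]
cv2.imwrite("pics/w45.png",np.hstack(ims))
```

```text
back (np.float64(10.179124823298768), array([0.5751, 0.2838]), np.float64(0.1445), np.float64(0.1196), 197)
 L (np.float64(100.54286272843979), array([0.4957, 0.3408]), np.float64(0.1237), np.float64(0.06), 152)
t 16.6 tcp [0.4504 0.2609 0.0364] rot [ 3.141 -0.     1.748] F [1.  0.1 0.3] op 0.601 gf 0
t 17.0 tcp [0.4499 0.2612 0.0364] rot [ 3.141e+00 -1.000e-03  1.748e+00] F [0.9 0.2 0.4] op 0.398 gf 0
t 17.2 tcp [0.4498 0.261  0.036 ] rot [ 3.142 -0.     1.748] F [ 0.9 -0.7 -0.6] op 0.298 gf 0
t 17.5 tcp [0.4498 0.2609 0.036 ] rot [-3.142  0.     1.748] F [0.7 0.8 0.1] op 0.201 gf 0
t 17.7 tcp [0.4502 0.261  0.0361] rot [3.141 0.    1.748] F [ 1.2 -0.4 -0.9] op 0.097 gf 1
t 17.9 tcp [0.4503 0.261  0.0362] rot [ 3.141 -0.     1.748] F [ 1.3 -0.1  1.1] op 0.051 gf 49
```

View pics/w45.png

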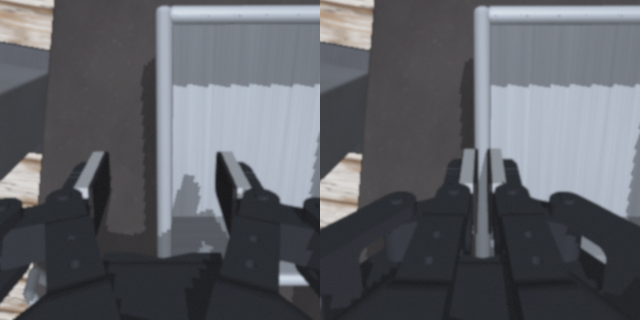

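The right half shows the jaws now holding the rim near column 482, but only by its top edge (opening 0.05). I'll take it deeper.

Run:
```python
from geo import *
y0=np.radians(10.15); p=rim([.5128,.2722],y0)
robot.grip(.3); robot.move_straight([*p,.026],vel=.1,contact_N=8); st()
robot.grip(0,60); st()
```

```text
t 18.6 tcp [0.4492 0.2606 0.0255] rot [-3.140e+00  1.000e-03  1.748e+00] F [ 0.1 -0.5  0.2] op 0.296 gf 0
t 18.9 tcp [0.4501 0.2609 0.0263] rot [ 3.141 -0.     1.748] F [-0.4 -1.3  1.6] op 0.069 gf 62
```

Run:
```python
from geo import *
from m import *
y0=np.radians(10.15); C0=np.array([.5128,.2722])
def drag(Ca,ya,Cb,yb,n,vel):
    for k in range(1,n+1):
        s=k/n; y=ya+(yb-ya)*s; C=np.array(Ca)+(np.array(Cb)-Ca)*s
        robot.move_straight([*rim(C,y),.027],vel=vel,attitude=down(y))
Cm=np.array([.467,.262])
drag(C0,y0,Cm,y0,1,.08); s=st()
if s["opening"]>.03:
    drag(Cm,y0,Cm,YD,6,.07); st()
    drag(Cm,YD,D(.178),YD,1,.08); st()
f=robot.grab_frame("top");np.savez("t4.npz",**f)
g=robot.grab_frame("side");np.savez("s4.npz",**g)
for q in(f,g):
    P=cloud(q)
    b=band(P,.112,.126,.38,.60,.24,.36); b=b[b[:,0]<.575]; print(" back",edge(b,YD,-1), rect(b))
    bx=band(P,.2,.26,.5,.75,.1,.45); print(" box",bx.mean(0))
    bx=band(cloud(dict(np.load("top0.npz" if q is f else "side0.npz"))),.2,.26,.5,.75,.1,.45); print(" box before",bx.mean(0))
```

```text
t 19.6 tcp [0.4033 0.2507 0.0269] rot [-3.14  -0.     1.748] F [-1.4 -0.5 -2. ] op 0.067 gf 61
t 21.9 tcp [0.462  0.1983 0.0268] rot [-3.141e+00 -1.000e-03  3.070e+00] F [ 0.3  1.  -2.9] op 0.069 gf 61
t 22.5 tcp [0.4824 0.1672 0.027 ] rot [-3.141  0.     3.073] F [ 0.6 -0.4 -2. ] op 0.070 gf 61
 back (np.float64(85.96226259076174), array([0.4888, 0.2931]), np.float64(0.147), np.float64(0.1195), 214) (array([488.9, 294.1]), array([  9.2, 148.1]), 86.3)
 box [0.6521615  0.27812855 0.21408527]
 box before [0.65249103 0.27843106 0.21416749]
 back (np.float64(86.13518662350947), array([0.4916, 0.2914]), np.float64(0.1463), np.float64(0.1172), 74) (array([490.9, 293.8]), array([ 13.5, 148.8]), 86.2)
 box [0.62929077 0.24028181 0.21626788]
 box before [0.66180092 0.26529826 0.21298463]
```

Run:
```python
from geo import *
from m import *
robot.grip(.4); s=robot.sense()["tcp_pos"]
robot.move_straight([s[0],s[1],.2],vel=.25)
b=np.array([.4897,.2944])
robot.move_straight([*b,.2],vel=.25,attitude=down(YD))
print(robot.move_straight([*b,.089],vel=.12,contact_N=8)); st()
robot.grip(0,60); s=st()
if s["opening"]>.03:
    robot.move_straight([*D(.170),.089],vel=.1,contact_N=15); st()
    print(robot.move_straight([*D(.135),.089],vel=.06,contact_N=15)); st()
    print(robot.move_straight([*D(.119),.089],vel=.03,contact_N=12)); s=st(); print("drainer x,y of back",(s["tcp_pos"][:2]-O)@np.c_[ex,ey])
f=robot.grab_frame("top");np.savez("t5.npz",**f)
P=cloud(f); q=band(P,.112,.126,.38,.60,.13,.36); print(edge(q,YD,1))
```

```text
False
t 25.5 tcp [0.4903 0.2946 0.0898] rot [3.141e+00 1.000e-03 3.074e+00] F [-0.1  0.5  1.5] op 0.404 gf 0
t 25.9 tcp [0.4902 0.295  0.0899] rot [3.140e+00 1.000e-03 3.074e+00] F [0.1 0.7 4.6] op 0.068 gf 61
t 26.8 tcp [0.4867 0.2237 0.0899] rot [3.141e+00 1.000e-03 3.074e+00] F [-0.5  1.3  8. ] op 0.066 gf 62
False
t 27.5 tcp [0.4845 0.1895 0.0899] rot [3.140e+00 2.000e-03 3.075e+00] F [0.1 2.8 7.5] op 0.070 gf 62
False
t 28.2 tcp [0.4837 0.1759 0.0899] rot [3.137e+00 3.000e-03 3.076e+00] F [1.2 8.3 4.8] op 0.068 gf 61
drainer x,y of back [ 0.1220434  -0.00097748]
(np.float64(8.86674110782691), array([0.5906, 0.2857]), np.float64(0.0949), np.float64(0.1197), 28)
```

Run:
```python
from geo import *
from m import *
print(robot.move_straight([*D(.114),.089],vel=.03,contact_N=15)); s=st(); print((s["tcp_pos"][:2]-O)@np.c_[ex,ey])
robot.move_straight([*D((s["tcp_pos"][:2]-O)@ex),.089],vel=.03)
robot.grip(.4); s=robot.sense()["tcp_pos"]; robot.move_straight([s[0],s[1],.25],vel=.25)
# off toward the handle, high over the tray
robot.goto([*D(-.229),.3],[np.pi,0,YD+np.pi/2])
s=st(); print(np.round(s["joint_pos"],2))
f=robot.grab_frame("top");np.savez("t6.npz",**f)
P=cloud(f)
q=band(P,.112,.126,.38,.56,.13,.24); a,m,*r=edge(q,YD,1); print(a,m,r,(m-O)@np.c_[ex,ey])
r_=band(P,.054,.066,.38,.58,.09,.2)
for i,sg in((0,1),(0,-1)): 
    a,m,*r=edge(r_,YD+np.pi/2,sg,.012); print("guide/rim",a,m,(m-O)@np.c_[ex,ey])
for z,n in((.12,"tip"),):
  for al in(0,.3,.6,.8,1.0):
    for k in(0,.5,1):
      x=-.229*np.cos(al)-.012*np.sin(al); h=.115+.229*np.sin(al)+.012*np.cos(al)
      import math
      R=cv2.Rodrigues(np.array([*ey,0])*al*k)[0]@cv2.Rodrigues(np.array([0,0,YD+np.pi/2]))[0]@np.diag([1,-1,-1.])
      rpy=[math.atan2(R[2,1],R[2,2]),-math.asin(R[2,0]),math.atan2(R[1,0],R[0,0])]
      tip=np.array([*D(x),h])+R[:,2]*.015
      qq=robot.inverse_kinematics(tip,rpy); print(al,k,np.round(rpy,2),None if qq is None else np.round(qq,2))
w=robot.grab_frame("side");np.savez("s6.npz",**w);h=band(cloud(w),.118,.14,.38,.55,-.25,-.14);print("grip",edge(h,YD,-1,.01))
```

```text
False
t 28.5 tcp [0.4838 0.1753 0.0908] rot [3.132 0.004 3.078] F [ 0.5 16.   7.8] op 0.067 gf 62
[ 0.12146251 -0.00113408]
t 31.4 tcp [ 0.4596 -0.1727  0.2994] rot [ 3.141e+00 -1.000e-03  3.077e+00] F [ 0.1  0.7 -0.1] op 0.400 gf 0
[-0.55  0.1   0.91  1.87 -0.08  1.22  1.89]
86.16491044403453 [0.4824 0.1746] [np.float64(0.1449), np.float64(0.1198), 205] [0.12065873 0.00020204]
guide/rim 185.36175857866897 [0.3962 0.13  ] [0.07037151 0.08321286]
guide/rim 164.37835548738076 [0.5615 0.1234] [ 0.07488542 -0.08215726]
0 0 [ 3.14 -0.    3.07] [-0.39  0.37  0.83  2.1  -0.37  0.82  2.17]
0 0.5 [ 3.14 -0.    3.07] [-0.39  0.37  0.83  2.1  -0.37  0.82  2.17]
0 1 [ 3.14 -0.    3.07] [-0.39  0.37  0.83  2.1  -0.37  0.82  2.17]
0.3 0 [ 3.14 -0.    3.07] [-0.48  0.26  0.88  2.03 -0.24  0.96  2.04]
0.3 0.5 [-2.99  0.    3.07] [-0.58  0.24  0.88  2.06 -0.04  0.9   1.82]
0.3 1 [-2.84  0.    3.07] [-0.67  0.24  0.87  2.09  0.15  0.87  1.59]
0.6 0 [ 3.14 -0.    3.07] [-0.57  0.15  0.88  1.97 -0.13  1.08  1.87]
0.6 0.5 [-2.84  0.    3.07] [-0.75  0.13  0.86  2.02  0.23  1.04  1.48]
0.6 1 [-2.54  0.    3.07] [-0.89  0.21  0.85  2.06  0.5   1.08  1.18]
0.8 0 [ 3.14 -0.    3.07] [-0.64  0.08  0.86  1.94 -0.07  1.15  1.75]
0.8 0.5 [-2.74  0.    3.07] [-0.87  0.1   0.84  1.98  0.35  1.16  1.32]
0.8 1 [-2.34  0.    3.07] [-0.94  0.24  0.75  2.03  0.64  1.25  1.  ]
1.0 0 [ 3.14 -0.    3.07] [-0.71  0.04  0.84  1.9  -0.03  1.21  1.64]
1.0 0.5 [-2.64  0.    3.07] [-0.98  0.11  0.82  1.94  0.43  1.27  1.19]
1.0 1 [-2.14  0.    3.07] [-0.95  0.3   0.62  1.99  0.73  1.42  0.87]
grip (np.float64(85.69145349892985), array([ 0.46 , -0.176]), np.float64(0.0862), np.float64(0.1303), 339)
```

Pan home: it took a 16 N push with no further travel, and the back sits square at 86.2°. That puts the drainer's x origin 3.5 mm lower than I estimated, so I'll correct it, then grasp and lift the handle.

```bash
cat >> geo.py <<'E'
O=O-.0035*ex
import math
OFF=.013
def pose(al,k=.5):
    x=-.229*np.cos(al)+.012*np.sin(al); h=.115+.229*np.sin(al)+.012*np.cos(al)
    R=cv2.Rodrigues(np.array([*ey,0])*al*k)[0]@cv2.Rodrigues(np.array([0,0,YD+np.pi/2]))[0]@np.diag([1,-1,-1.])
    return np.array([*D(x),h])+R[:,2]*OFF,[math.atan2(R[2,1],R[2,2]),-math.asin(R[2,0]),math.atan2(R[1,0],R[0,0])]
def tray(a,b,n,vel):
    for k in range(1,n+1):
        p,r=pose(a+(b-a)*k/n); robot.move_straight(p,vel=vel,attitude=r)
def fruit():
    for n in("top","side"):
        f=robot.grab_frame(n); P=cloud(f); hsv=cv2.cvtColor(f["image"],cv2.COLOR_RGB2HSV)
        for nm,lo,hi in(("lemon",(22,150,90),(32,255,255)),("lime",(35,130,50),(50,255,255))):
            m=cv2.inRange(hsv,lo,hi); c,l,s,ct=cv2.connectedComponentsWithStats(m)
            for i in range(1,c):
                if s[i,4]>40:
                    p=np.nanmedian(P[l==i],0)
                    if .33<p[0]<.57 and -.3<p[1]<.25: print(n,nm,s[i,4],"drainer",np.round((p[:2]-O)@np.c_[ex,ey],3),"z",p[2].round(3))
E
python3 - <<'E'
from geo import *
fruit()
p,r=pose(0); robot.grip(.35)
robot.move_straight([p[0],p[1],.2],vel=.2,attitude=r)
print(robot.move_straight(p,vel=.1,contact_N=6)); st()
robot.grip(0,45); s=st()
if s["opening"]>.06:
    tray(0,.15,2,.06); st()
E
```

```text
top lemon 475 drainer [-0.014  0.004] z 0.164
top lime 299 drainer [-0.071 -0.009] z 0.157
top lime 296 drainer [-0.139  0.012] z 0.157
side lemon 485 drainer [-0.03   0.012] z 0.158
side lime 446 drainer [-0.086 -0.008] z 0.152
side lime 465 drainer [-0.152  0.011] z 0.153
False
t 33.5 tcp [ 0.4594 -0.178   0.1145] rot [-3.141e+00  1.000e-03  3.074e+00] F [0.4 0.1 0.7] op 0.352 gf 0
t 33.9 tcp [ 0.459  -0.1778  0.1142] rot [3.141 0.    3.074] F [ 0.  -0.1 -0.1] op 0.003 gf 0
```

```bash
sed -i 's/^OFF=.*/OFF=.030/' geo.py
python3 - <<'E'
from geo import *
p,r=pose(0); robot.grip(.35)
print(robot.move_straight(p,vel=.1,contact_N=6)); st()
robot.grip(0,45); s=st()
if s["opening"]>.06:
    tray(0,.15,2,.06); st()
E
```

```text
False
t 34.6 tcp [ 0.4583 -0.1777  0.0965] rot [-3.142e+00 -2.000e-03  3.074e+00] F [ 0.  -0.1 -0.4] op 0.346 gf 0
t 34.9 tcp [ 0.4591 -0.1726  0.0972] rot [ 3.133e+00 -2.000e-03  3.077e+00] F [-1.1 11.5  5.9] op 0.117 gf 44
t 35.8 tcp [ 0.4592 -0.1709  0.1303] rot [-3.072e+00 -2.000e-03  3.077e+00] F [ 2.3 10.3 -6.5] op 0.121 gf 44
```

The bar is held (opening 0.12), but the side force shows it sits where I first measured it, so I'll undo the offset and go on lifting.

```bash
sed -i 's/^O=O-.0035\*ex/O=O+.0015*ex/' geo.py
python3 - <<'E'
from geo import *
tray(.15,.45,4,.08); st(); fruit()
tray(.45,.62,4,.04); s=st(); fruit()
E
```

```text
t 37.2 tcp [ 0.4605 -0.152   0.196 ] rot [-2.917  0.     3.074] F [-0.9 -2.6 -1.4] op 0.121 gf 44
top lemon 493 drainer [-0.006  0.005] z 0.169
top lime 319 drainer [-0.059 -0.009] z 0.188
top lime 204 drainer [-0.113  0.009] z 0.217
side lemon 263 drainer [-0.018  0.022] z 0.164
side lime 122 drainer [-0.125  0.02 ] z 0.219
t 38.9 tcp [ 0.4619 -0.1328  0.2296] rot [-2.831 -0.     3.075] F [-0.6 -5.7  1.2] op 0.109 gf 44
top lemon 309 drainer [0.079 0.   ] z 0.055
top lime 229 drainer [ 0.076 -0.044] z 0.082
top lime 260 drainer [0.091 0.041] z 0.078
side lime 48 drainer [0.091 0.039] z 0.081
```

Run:
```python
from geo import *
fruit(); tray(.62,.12,6,.07); st(); tray(.12,0,3,.03); st()
p,r=pose(0); robot.move_straight(p-[0,0,.002],vel=.02,attitude=r); st(); fruit()
f=robot.grab_frame("side");np.savez("s9.npz",**f); t=robot.grab_frame("top");np.savez("t9.npz",**t)
a=[cv2.resize(x,(400,520),interpolation=cv2.INTER_CUBIC) for x in(f["image"][130:312,180:320,::-1],t["image"][175:310,165:400,::-1][:,:])]
a[1]=cv2.resize(t["image"][175:310,165:400,::-1],(400,230),interpolation=cv2.INTER_CUBIC); a[1]=cv2.copyMakeBorder(a[1],0,290,0,0,cv2.BORDER_CONSTANT)
cv2.imwrite("pics/end.png",np.hstack(a))
```

```text
top lemon 309 drainer [0.079 0.   ] z 0.055
top lime 228 drainer [ 0.076 -0.044] z 0.082
top lime 263 drainer [0.091 0.041] z 0.078
side lime 45 drainer [0.092 0.039] z 0.081
t 41.6 tcp [ 0.4593 -0.1714  0.1245] rot [-3.081e+00 -1.000e-03  3.075e+00] F [-2.7 -4.9  0.8] op 0.114 gf 45
t 43.0 tcp [ 0.4592 -0.1726  0.0973] rot [-3.141 -0.     3.075] F [-3.8 -5.2  0.5] op 0.118 gf 46
t 43.2 tcp [ 0.4593 -0.1726  0.0971] rot [ 3.140e+00 -1.000e-03  3.075e+00] F [-9.2 -3.4 19.3] op 0.120 gf 48
top lemon 306 drainer [0.079 0.   ] z 0.055
top lime 228 drainer [ 0.076 -0.044] z 0.082
top lime 259 drainer [0.091 0.043] z 0.078
side lime 62 drainer [0.09  0.039] z 0.08
```

View pics/end.png

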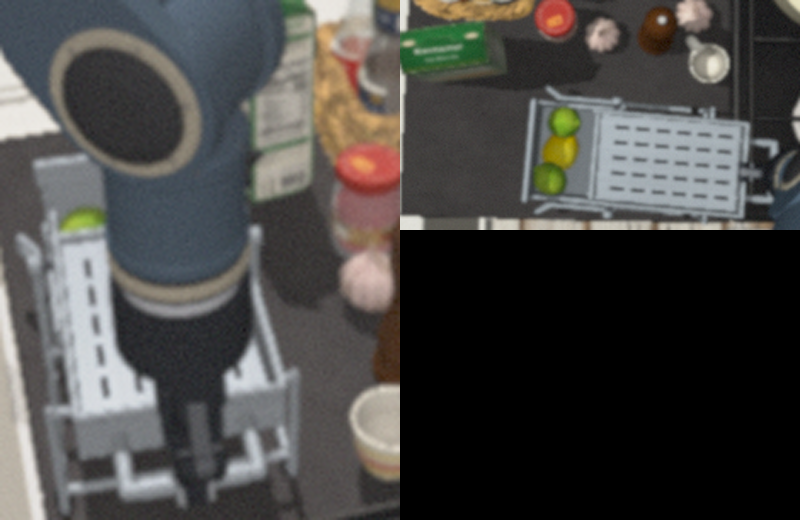

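The tray is empty and flat. The lemon and both limes are in the pan (right inset, column 560, rows 122–180), and the bystanders are in place. I'll release, retreat and verify.

Run:
```python
from geo import *
from m import *
p,r=pose(0)
robot.move_straight(p+[0,0,.0005],vel=.03,attitude=r)
robot.grip(.3); s=robot.sense()["tcp_pos"]; robot.move_straight([s[0],s[1],.16],vel=.06); robot.move_straight([s[0],s[1],.33],vel=.2)
robot.goto([.25,-.5,.35],[np.pi,0,YD+np.pi/2])
st(); fruit()
f=robot.grab_frame("top"); P=cloud(f); P0=cloud(dict(np.load("top0.npz")))
q=band(P,.112,.126,.38,.56,.13,.24); a,m,*_=edge(q,YD,1); print("back",a,(m-O)@np.c_[ex,ey])
for nm,b in dict(grip=(.118,.14,.38,.55,-.25,-.14),floor=(.1,.125,.42,.52,-.1,.05),box=(.2,.26,.55,.75,.1,.45),jar=(.08,.1,.6,.72,.09,.17),mill=(.13,.19,.56,.7,-.08,.03)).items():
    print(nm,*[np.round(band(X,*b).mean(0),4) for X in(P0,P)])
```

```text
t 47.6 tcp [ 0.2514 -0.4991  0.3495] rot [ 3.141 -0.     3.077] F [1.  1.  0.7] op 0.299 gf 0
top lemon 308 drainer [0.079 0.   ] z 0.055
top lime 229 drainer [ 0.076 -0.044] z 0.082
top lime 260 drainer [0.091 0.041] z 0.078
side lime 64 drainer [0.09  0.039] z 0.08
back 86.14446437751994 [0.11964323 0.00193849]
grip [ 0.4604 -0.166   0.1319] [ 0.46   -0.1661  0.1317]
floor [ 0.4719 -0.0314  0.1158] [ 0.4697 -0.025   0.1158]
box [0.6525 0.2784 0.2142] [0.6525 0.2784 0.2142]
jar [0.6815 0.144  0.0892] [0.6816 0.1439 0.0892]
mill [ 0.6646 -0.0102  0.1532] [ 0.6648 -0.0106  0.1531]
```

```bash
python3 -c "
from plant import robot
print(robot.close_job())"
```

```text
the job is handed in; nothing more can be done
None
```

The job is handed in at about 48 s: the pan is home against the stop with its raised back out, the lemon and both limes are in it, the tray is flat again, and the oat box, jam jar and mill measured unmoved (the other bystanders only looked in place in the last picture).

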